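Seat the keyed lamp post in its base and hold it down

TASK

Put the desk lamp back together: lift the keyed post out of the wooden stand, push it upright into the hub of the lamp base, turning it until its key slips into the keyway, and press it fully home against the spring until its collar sits flush on the hub. Finish while still gripping the post and pressing it down, as I will then tighten the thumbscrew; do not let go. Leave the other things on the desk where they are.

Things in the scene. Friction and masses are not known exactly. Their poses are not given: they have to be found in the camera images.
- post_grip (a point): Centre of the black grip block at the top of the loose upright lamp post (about 280 g). Block 34 mm along x, 24 mm along y (take it across y), 36 mm high, with a small steel pin on top reaching 29 mm above this point. z is up along the post; the key lies on the +x side.
- post_collar (a point): Centre of the underside of the post's round dark collar (44 mm in diameter, 6 mm thick), 62 mm below the grip centre. Orange dash on top of the collar on the key's side (+x). The collar hangs on the stand at the start and ends flush on the hub.
- post_tip (a point): Tip of the post's 18 mm steel shaft, 46 mm below the collar's underside, 108 mm below the grip centre; tapered over its last 4 mm. A brass key 6 mm wide reaches 14.5 mm from the axis on the +x side, from 12 to 38 mm above the tip, so the tip enters the bore before the key meets the rim.
- hub_mouth (a point): Centre of the mouth of the hub's bore, on top of the aluminium sleeve (48 mm across) on the lamp base, 72 mm above the desk; z up. Round bore 20.4 mm in diameter, with a keyway 8.4 mm wide, open at the top and reaching 15.7 mm from the axis. The wall behind the keyway is orange. The keyway points up to 0.35 rad to either side of this frame's +x: see it or feel for it.
- base_mid (a point): Centre of the underside of the fixed lamp base, an aluminium disc 160 mm in diameter and 16 mm thick that carries the hub. The orange dash on the disc marks this frame's +x, not the keyway: the sleeve is clamped on it at an arbitrary angle, up to 20 degrees off, and is too stiff to turn with the key.
- plunger (a joint): Travel in m of the black spring plunger in the bore: 0 is up (its top 38 mm below the mouth), 0.008 is where the post's collar is flush on the hub. The spring pushes back with 5 N at 0 and 11 N at 0.008, and lifts the post again if it is let go.
- stand_top (a point): Centre of the top of the fixed dark wooden stand block, 100 x 100 mm and 66 mm high, with a vertical hole 36 mm in diameter in which the post hangs loosely by its collar. Two short pegs (red, blue; 24 mm above the top, 8 mm thick) stand on it 40 mm towards -x and 36 mm to each side.
- screw: Bystander: loose thumbscrew, black head 20 mm in diameter, 22 mm tall, lying on the disc of the lamp base on the -x side, 55 mm from the hub's axis. Origin under its head.
- can: Bystander: loose drink can, 54 mm in diameter, 130 mm tall; origin under it.
- bottle: Bystander: loose clear bottle with red cap, 64 mm in diameter, 190 mm tall; origin under it.
- phone: Bystander: loose black phone lying flat, 70 x 142 x 9 mm; origin under it.
- shade: Bystander: loose aluminium lamp shade standing on its mouth, 124 mm in diameter, 130 mm tall; origin under it.
- mouse: Bystander: loose round black computer mouse, 62 mm in diameter, 33 mm high; origin under it.
- driver: Bystander: loose screwdriver, 160 mm long, lying between the stand and the lamp base; its x runs along it.

How it is judged (in metres and radians):
On the way, in this order (a step that is already met when the one before it is completed fails the run):
1. the post is lifted clear of the stand, upright (height (world z) of post_grip above 0.172 m and angle between post_grip's own z axis and vertical below 0.3 rad), for 0.1 s.
2. the post is in the bore with its key in the keyway (z of post_grip in the frame of hub_mouth below 0.09 m and horizontal distance between post_grip and hub_mouth below 0.008 m and angle between post_grip's own z axis and vertical below 0.12 rad), for 0.1 s.
At the end, for the whole second after the job is handed in: The plunger is held more than 6.2 mm down and the collar is within 2 mm of the hub's top; the post is upright within 0.06 rad, its grip block within 5 mm of the hub's axis, still, and gripped by the fingers (more than 2 N) (value of joint plunger above 0.0062 m and z of post_grip in the frame of hub_mouth below 0.064 m and horizontal distance between post_grip and hub_mouth below 0.005 m and angle between post_grip's own z axis and vertical below 0.06 rad and contact force between the fingers and post above 2 N and linear speed of post below 0.02 m/s); the arm keeps its last pose, push and grip.
It fails at once if the thumbscrew is moved more than 40 mm, or another bystander more than 30 mm (distance of screw from where it was at the start of the episode above 0.04 m or distance of any of can, bottle, phone, shade, mouse, driver from where it was at the start of the episode above 0.03 m).
It also fails if it takes over 51 s, if anything falls off the work surface, if the arm or the gripper's body presses on something with over 40 N, if the wrist force passes 120 N, or if a joint passes its speed limit or range.

ROBOT

A 6-joint arm with a two-finger parallel gripper is mounted at the origin on the work surface. World frame = base frame: x ahead of the robot, y to its left, z up, the work surface at z = 0. Lengths are in mm, angles in rad, forces in N, time in s.
With the tool pointing down it reaches from about 350 to 775 mm from the base axis. Payload 7.3 kg.
Tool frame: the origin (TCP) lies on the centre line of the jaws, within the pads' length; the fingertips stand 17 mm ahead of it and the grasp point (between the pads) lies 2 mm behind it; z points along the fingers, y is the line along which they close (so a half turn about z gives the same grasp; the last joint's range is limited). The gripper opens to 92 mm and grips with 3 to 60 N. Pads are 19 mm wide; open, the fingers measure 130 mm over their backs; the gripper's body (75 mm by 190 mm) begins 47 mm behind the grasp point.
Start: joints at [-1.45, 0.342, 1.524, -0, 1.275, -0.146], TCP at [138.436, -506.437, 243.741] pointing down, gripper open.
Joint ranges: [-2.53, 2.53], [-0.77, 2.02], [0.04, 2.7], [-1, 4.14], [0.28, 2.66], [-3.11, 3.11]. Speed limits (rad/s): [2.57, 2.57, 3.14, 3.14, 3.14, 3.14].

INTERFACE

Orientations are given as [roll, pitch, yaw] about the fixed x, y, z axes, in that order (R = Rz(yaw) Ry(pitch) Rx(roll)).
In Python, from plant import bot gives the robot as it stands. The module is installed in compiled form; this text tells all that it offers.
- The arm moves only by the shell command python3 -m pendant 'ROWS'. ROWS is JSON, a list of rows, each a list of 3 entries, a list of its own where there are three numbers: the shift along the world's x, y, z as a fraction of full scale, then the turn, a rotation vector about the world's x, y, z as a fraction of full scale, then the opening, from -1 (shut) to 1 (fully open), so that 0 is half open. In form: [[[tx, ty, tz], [rx, ry, rz], claw], ...]. A call has exactly 10 rows; each row shifts and turns the commanded pose from where the row before left it; what a row does not reach is not made up. Full scale, the value 1, is 30 mm for a shift and 0.12 rad for a turn. A row lasts 1/12 s, in which the tool goes at most 41.7 mm and 7.16 degrees, less where a joint would pass 70% of its speed; a pose out of reach is approached as far as the arm can. A call with a number of a shift or a turn outside -1 to 1 is refused whole. A call with a gripper value outside its range is refused whole. The fingers move at their own pace and stop on an object; the grip force is fixed at half the most. Time passes only in rows, so rows that do not move let the fingers close, or fill a call up. It gives the time, the measured TCP pose, the force, the opening and the grip force at its end, in the units of the state.
- bot.get_obs(): the state, without advancing time (a new reading comes with each control period).
- bot.capture(name): name is "scene" or "top" or "wrist"; returns the picture (420x560x3 uint8, blue, green, red); there is no depth.
- bot.camera_params(name): a dict with "fovy" (degrees; the focal length in pixels is half the picture's height over the tangent of half this angle, whatever the lens; pixels are square), "cx", "cy" (the principal point, pixels), "camera_from_world" (4x4, takes a point from world to camera coordinates). Camera axes: x right, y down, z forward; pixel columns grow to the right and rows downward; lengths in mm; the calibration is good to about 2 mm. A picture is of the moment at which its call begins: read the wrist's pose just before it. camera_params takes no time and is no camera call; for the wrist camera it gives the pose at the moment of the call.
- bot.close_job(): hands the job in; it is judged then, once.
The state is a dict: "time": time; "joint_positions": joint angles; "dq": joint speeds; "tau": joint torques, N m; "tool_pos": TCP position; "tcp_rot": TCP orientation; "contact_force": force on the tool from outside, world axes, zero at the start; "moment": the same for the moment, N m; "grip_width": finger opening in mm; "finger_force": force on a finger pad.
Only numpy, scipy, OpenCV 4.12 (cv2) and the standard library are available. Lean on these libraries where they do the work, as an engineer would, in place of code of your own. Each camera call takes 0.05 s, during which the arm holds its last target. There are 200 camera calls.

## Working session

There is one attempt and no reset: what is moved stays moved. The work goes in short steps, Python scripts to look and compute and a shell command to move; the robot and the scene stay as the last step left them, time stands still between calls to the robot, and variables do not carry over. Pictures are saved under pics/ and viewed, at most 10 in all, crops included, and the job is handed in when it is done.

```bash
mkdir -p pics; cat > h.py <<'E'
import numpy as np, cv2
from plant import bot
def snap(n,f):
    p=bot.camera_params(n); im=bot.capture(n); cv2.imwrite('pics/'+f,im); np.savez('pics/'+f+'.npz',M=p['camera_from_world'],f=210/np.tan(np.radians(p['fovy'])/2),c=[p['cx'],p['cy']]); return im
def load(f):
    d=np.load('pics/'+f+'.npz'); return d['M'],float(d['f']),d['c']
def back(f,u,v,z):
    M,F,c=load(f); R,t=M[:3,:3],M[:3,3]; o=-R.T@t; d=R.T@np.array([(u-c[0])/F,(v-c[1])/F,1]); return o+d*(z-o[2])/d[2]
def proj(f,P):
    M,F,c=load(f); q=M[:3,:3]@np.array(P)+M[:3,3]; return q[:2]/q[2]*F+c
E
python3 - <<'E'
from h import *
a=snap('top','top.png');b=snap('scene','scene.png')
for n in('top.png','scene.png'):
    M,F,c=load(n);print(n,F,c,-M[:3,:3].T@M[:3,3]);print(M[:3,:3].round(3))
o=bot.get_obs();print(o)
E
```

```text
top.png 489.63721364947895 [284.57836327 211.02017339] [ 410.49396294   19.24548565 1634.37168772]
[[ 0.022 -1.     0.005]
 [-0.992 -0.022 -0.123]
 [ 0.123 -0.003 -0.992]]
scene.png 433.1347074019006 [270.82949905 208.56196911] [1229.12522345 -245.02565241  991.28613882]
[[ 0.381  0.925  0.005]
 [ 0.738 -0.301 -0.603]
 [-0.556  0.234 -0.797]]
{'time': 0.1, 'joint_positions': array([-1.45000575e+00,  3.42633235e-01,  1.52487892e+00, -2.34894742e-05,
        1.27539169e+00, -1.46001427e-01]), 'dq': array([ 2.66652855e-04, -2.42729037e-04, -3.08487382e-03,  7.84041164e-05,
        6.97587239e-04,  3.82627385e-04]), 'tau': array([ 1.29172364e-03, -4.32004380e+01, -2.44694817e+01,  7.18781585e-02,
        5.26148966e-02, -3.65305823e-05]), 'tool_pos': array([ 138.38529559, -506.10150766,  243.13958316]), 'tcp_rot': array([-3.14029215e+00, -1.68531946e-04,  2.66798743e-01]), 'contact_force': array([-0.57118513,  0.19801592,  0.27966629]), 'moment': array([-0.00595837,  0.05102698,  0.01011379]), 'finger_force': 0.0, 'grip_width': 91.92884438311019}
```

View pics/top.png

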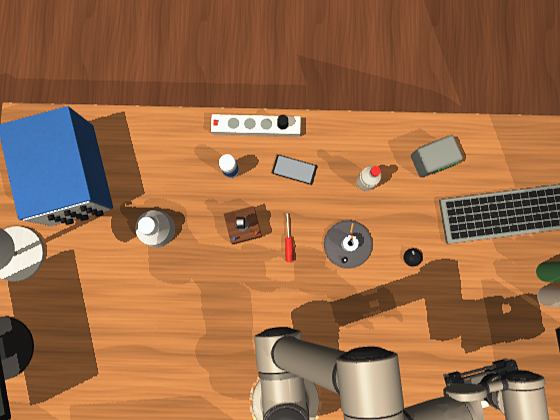

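View pics/scene.png

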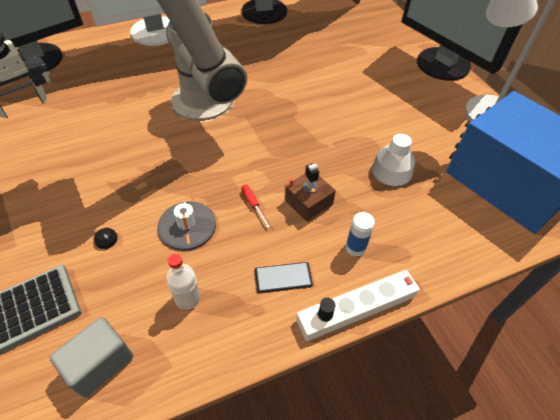

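The top view shows the stand near (246,225) with the grip block at (241,223), the hub at (350,243), and the screwdriver between them at (289,235). The scene view shows the hub at (184,214) and the post at (312,175). I'll enlarge both.

```bash
python3 - <<'E'
from h import *
def crop(f,u,v,w=50,h=37):
    return cv2.resize(cv2.imread('pics/'+f)[v-h:v+h,u-w:u+w],None,fx=4,fy=4,interpolation=cv2.INTER_CUBIC)
A=np.vstack([np.hstack([crop('top.png',246,225),crop('top.png',350,243)]),np.hstack([crop('scene.png',311,187),crop('scene.png',186,222)])])
cv2.imwrite('pics/c1.png',A)
print([back('top.png',u,v,z).round() for u,v,z in((241,223,160),(350,243,72),(348,243,0),(246,225,66))],[back('scene.png',u,v,z).round() for u,v,z in((313,167,184),(183,210,72),(187,225,16))])
E
```

```text
[array([553., 146., 160.]), array([ 506., -196.,   72.]), array([ 510., -199.,    0.]), array([556., 138.,  66.])] [array([584., 140., 184.]), array([ 504., -193.,   72.]), array([ 514., -194.,   16.])]
```

View pics/c1.png

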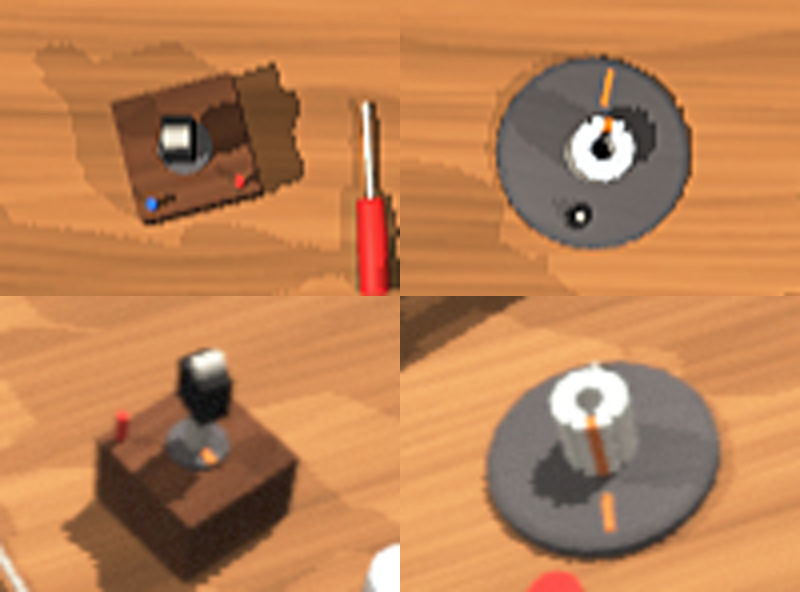

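```bash
python3 - <<'E'
from h import *
T=lambda u,v,z:back('top.png',u,v,z).round(1)[:2]
S=lambda u,v,z:back('scene.png',u,v,z).round(1)[:2]
print('grip',T(240.5,221,146),'collar',T(242.3,224.8,72),S(310.25,187.75,72),'dash',S(313,190,72))
print('blockscene',S(261+203/4,150+(372-296)/4,146))
print('stand corners',[T(196+x/4,188+y/4,66) for x,y in((112,103),(234,73),(262,192),(147,222))],'pegs',T(256,233.2,90),T(234,239,90))
print('hub',T(350,243,72),S(136+590/4,185+(400-296)/4,72),'way',T(351.75,236.5,72),S(136+592/4,185+(425-296)/4,72),'dashes',T(351.75,227.75,16),S(136+608/4,185+(512-296)/4,16),'disc',T(300+594/4,206+152/4,16),S(136+603/4,185+(455-296)/4,16))
print('bottle',T(372,172,190),'driver',T(289,235,10),'can',T(228,160,130))
w=bot.camera_params('wrist');M=w['camera_from_world'];print(w['fovy'],w['cx'],w['cy'],-M[:3,:3].T@M[:3,3],M[:3,:3].round(2))
E
```

```text
grip [560.9 149.3] collar [556.3 149.6] [562.  152.6] dash [572.2 156.1]
blockscene [559.2 152. ]
stand corners [array([591.3, 210.2]), array([617.9, 112.7]), array([522.2,  87.4]), array([496.1, 178.7])] pegs [528.9 104. ] [509.  172.8]
hub [ 505.7 -195.8] [607.8  52.2] way [ 526.6 -201.3] [627.1  45.3] dashes [ 559.8 -209. ] [660.6  44.3] disc [ 513.  -529.6] [616.6  59.9]
bottle [ 713.2 -244.5] driver [531.5  -1.4] can [753.7 196.2]
69.65973137797043 284.30052135138254 210.04106769401486 [ 218.99571671 -483.79328235  384.26561295] [[ 0.26 -0.96 -0.  ]
 [-0.92 -0.25  0.31]
 [-0.3  -0.08 -0.95]]
```

```bash
python3 -m pendant '[[[0.9,0.8,0],[0,0,0],1],[[0.9,0.8,0],[0,0,0],1],[[0.9,0.8,0],[0,0,0],1],[[0.9,0.8,0],[0,0,0],1],[[0.9,0.8,0],[0,0,0],1],[[0.9,0.8,0],[0,0,0],1],[[0.9,0.8,0],[0,0,0],1],[[0.9,0.8,0],[0,0,0],1],[[0.9,0.8,0],[0,0,0],1],[[0.9,0.8,0],[0,0,0],1]]'
python3 -m pendant '[[[0.9,0.8,0],[0,0,-0.5],1],[[0.9,0.8,0],[0,0,-0.5],1],[[0.9,0.8,0],[0,0,-0.5],1],[[0,0.4,0],[0,0,-0.5],1],[[0,0,0],[0,0,0],1],[[0,0,0],[0,0,0],1],[[0,0,0],[0,0,0],1],[[0,0,0],[0,0,0],1],[[0,0,0],[0,0,0],1],[[0,0,0],[0,0,0],1]]'
python3 -c "
from h import *
snap('wrist','w1.png')"
```

```text
time: 0.93
tool_pos: [409.4, -264.9, 243.5]
tcp_rot: [-3.141, 0.0, 0.267]
contact_force: [-0.0, -0.8, 0.1]
grip_width: 92.0
finger_force: 0.0
time: 1.77
tool_pos: [489.0, -183.3, 243.8]
tcp_rot: [3.141, -0.0, 0.026]
contact_force: [-0.2, -0.0, 0.4]
grip_width: 91.7
finger_force: 0.0
```

View pics/w1.png

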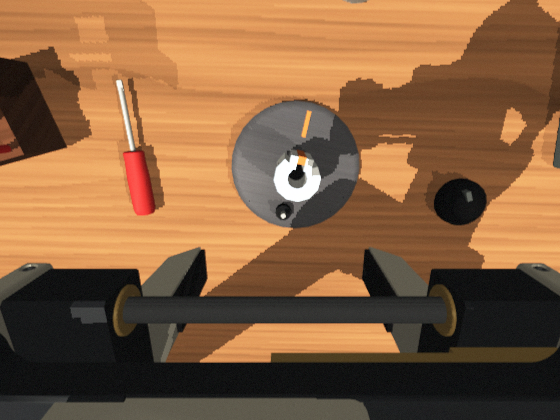

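The wrist view shows the hub centred at (297,175), with the orange keyway toward (302,158) and the disc's dash at (307,124). Next I'll move over the stand for a close look.

```bash
python3 -m pendant '[[[0.15,1,0],[0,0,0.2],1],[[0.15,1,0],[0,0,0.2],1],[[0.15,1,0],[0,0,0.2],1],[[0.15,1,0],[0,0,0.2],1],[[0.15,1,0],[0,0,0.2],1],[[0.15,1,0],[0,0,0.2],1],[[0.15,1,0],[0,0,0.2],1],[[0.15,1,0],[0,0,0.2],1],[[0.15,1,0],[0,0,0.2],1],[[0.15,1,0],[0,0,0.2],1]]'
python3 -m pendant '[[[0,0.9,0],[0,0,0.2],1],[[0,0,0],[0,0,0],1],[[0,0,0],[0,0,0],1],[[0,0,0],[0,0,0],1],[[0,0,0],[0,0,0],1],[[0,0,0],[0,0,0],1],[[0,0,0],[0,0,0],1],[[0,0,0],[0,0,0],1],[[0,0,0],[0,0,0],1],[[0,0,0],[0,0,0],1]]'
python3 - <<'E'
from h import *
im=snap('wrist','w2.png')
p=proj('w2.png',[558,150,110]);print(p)
u,v=int(p[0]),int(p[1]);u=max(u,67);v=max(v,100)
a=cv2.resize(im[v-100:v+100,u-67:u+66],None,fx=3,fy=3,interpolation=cv2.INTER_CUBIC)
b=cv2.resize(cv2.imread('pics/w1.png')[125:225,264:331],None,fx=6,fy=6,interpolation=cv2.INTER_CUBIC)
print(u-67,v-100,a.shape,b.shape);cv2.imwrite('pics/c2.png',np.hstack([a[:,:398],b]))
E
```

```text
time: 2.65
tool_pos: [534.5, 118.7, 243.9]
tcp_rot: [3.141, -0.0, 0.268]
contact_force: [0.3, -0.2, 0.6]
grip_width: 91.8
finger_force: 0.0
time: 3.48
tool_pos: [534.5, 144.3, 243.8]
tcp_rot: [3.142, -0.0, 0.29]
contact_force: [0.5, 0.0, 0.2]
grip_width: 91.8
finger_force: 0.0
[286.43720217 179.09479111]
219 79 (600, 399, 3) (600, 402, 3)
```

View pics/c2.png

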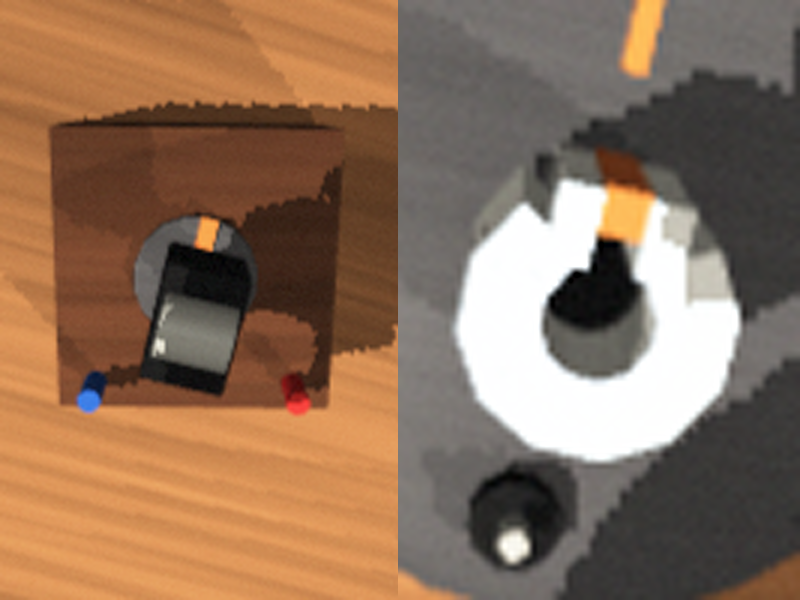

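```bash
python3 - <<'E'
from h import *
A=lambda x,y,z:back('w2.png',219+x/3,79+y/3,z).round(1)[:2]
B=lambda x,y,z:back('w1.png',264+(x-398)/6,125+y/6,z).round(1)[:2]
ang=lambda d:np.arctan2(d[1],d[0]).round(3)
c=A(195.5,273,72);d=A(207,233,72);print('collar',c,'L/R',A(134,275,72),A(257,275,72),'dash',d,ang(d-c))
print('rear top corners',A(140,378,146),A(222,393,146),'front bottom',A(175,240,110),A(252,268,110),'front top',A(160,297,146),A(241,312,146))
print('front top',A(165,240,146),A(250,268,146))
print('pegs',A(90,393,90),A(298,402,90))
h=B(598,322,72);print('hub L/R/bot',B(456,325,72),B(740,325,72),B(598,462,72),'bore L/R',B(543,322,72),B(655,322,72))
for p in((624,215),(627,190),(608,245)): print('key',B(*p,72),ang(B(*p,72)-h))
print('hub',h,'dash',B(640,40,16),ang(B(640,40,16)-h))
print('kw bottom wall',B(622,165,60))
E
```

```text
collar [558.8 152.5] L/R [552.  172.8] [564.2 131.7] dash [573.2 152.7] 0.014
rear top corners [539.6 162.6] [541.9 139.7] front bottom [573.4 163.3] [572.  138.4] front top [563.  163.6] [565.3 141.5]
front top [578.  166.5] [577.4 142.8]
pegs [511.9 176.2] [529.2 106.9]
hub L/R/bot [ 504.4 -171.3] [ 505.7 -221.2] [ 479.9 -197.2] bore L/R [ 505.3 -186.5] [ 505.8 -206.2]
key [ 524.5 -200. ] -0.198
key [ 528.8 -200.3] -0.175
key [ 519.2 -197.4] -0.088
hub [ 505.6 -196.2] dash [ 550.5 -205. ] -0.194
kw bottom wall [ 531.5 -199.9]
```

```bash
python3 -m pendant '[[[0.15,0.05,0],[0,0,-0.43],1],[[0.15,0.05,0],[0,0,-0.43],1],[[0.15,0.05,0],[0,0,-0.43],1],[[0.15,0.05,0],[0,0,-0.43],1],[[0.16,0.04,0],[0,0,-0.43],1],[[0,0,-0.6],[0,0,0],1],[[0,0,-0.6],[0,0,0],1],[[0,0,-0.6],[0,0,0],1],[[0,0,-0.6],[0,0,0],1],[[0,0,-0.6],[0,0,0],1]]'
python3 -m pendant '[[[0,0,-0.4],[0,0,0],1],[[0,0,-0.3],[0,0,0],1],[[0,0,-0.23],[0,0,0],1],[[0,0,0],[0,0,0],0],[[0,0,0],[0,0,0],0],[[0,0,0],[0,0,0],0],[[0,0,0],[0,0,0],0],[[0,0,0],[0,0,0],-0.3],[[0,0,0],[0,0,0],-0.3],[[0,0,0],[0,0,0],-0.3]]'
python3 -m pendant '[[[0,0,0],[0,0,0],-1],[[0,0,0],[0,0,0],-1],[[0,0,0],[0,0,0],-1],[[0,0,0],[0,0,0],-1],[[0,0,0],[0,0,0],-1],[[0,0,0],[0,0,0],-1],[[0,0,0],[0,0,0],-1],[[0,0,0],[0,0,0],-1],[[0,0,0],[0,0,0],-1],[[0,0,0],[0,0,0],-1]]'
```

```text
time: 4.37
tool_pos: [557.2, 151.8, 152.9]
tcp_rot: [3.142, -0.0, 0.033]
contact_force: [0.6, -0.6, 0.1]
grip_width: 91.6
finger_force: 0.0
time: 5.2
tool_pos: [557.4, 151.8, 126.2]
tcp_rot: [3.142, -0.001, 0.033]
contact_force: [0.2, -1.0, -0.4]
grip_width: 50.0
finger_force: 0.0
time: 6.03
tool_pos: [557.2, 151.8, 125.8]
tcp_rot: [3.142, 0.0, 0.033]
contact_force: [-0.4, 0.6, -0.6]
grip_width: 23.3
finger_force: 29.9
```

```bash
python3 -m pendant '[[[0,0,0.3],[0,0,0],-1],[[0,0,0.4],[0,0,0],-1],[[0,0,0.4],[0,0,0],-1],[[0,0,0.4],[0,0,0],-1],[[0,0,0.4],[0,0,0],-1],[[0,0,0.4],[0,0,0],-1],[[0,0,0.4],[0,0,0],-1],[[0,0,0.4],[0,0,0],-1],[[0,0,0],[0,0,0],-1],[[0,0,0],[0,0,0],-1]]'
python3 -m pendant '[[[-0.1,-0.4,0],[0,0,-0.2],-1],[[-0.15,-0.8,0],[0,0,-0.2],-1],[[-0.15,-0.9,0],[0,0,-0.2],-1],[[-0.15,-0.9,0],[0,0,-0.2],-1],[[-0.15,-0.9,0],[0,0,-0.2],-1],[[-0.15,-0.9,0],[0,0,-0.2],-1],[[-0.15,-0.9,0],[0,0,-0.2],-1],[[-0.15,-0.9,0],[0,0,-0.2],-1],[[-0.15,-0.9,0],[0,0,-0.2],-1],[[-0.15,-0.9,0],[0,0,-0.14],-1]]'
python3 -m pendant '[[[-0.15,-0.9,0],[0,0,0],-1],[[-0.1,-0.8,0],[0,0,0],-1],[[-0.07,-0.7,0],[0,0,0],-1],[[0,-0.5,0],[0,0,0],-1],[[0,-0.3,0],[0,0,0],-1],[[0,0,-0.2],[0,0,0],-1],[[0,0,-0.2],[0,0,0],-1],[[0,0,-0.2],[0,0,0],-1],[[0,0,-0.1],[0,0,0],-1],[[0,0,0],[0,0,0],-1]]'
python3 - <<'E'
from h import *
w=snap('wrist','w3.png');s=snap('scene','s3.png')
a=w[100:300,170:400]
u,v=proj('s3.png',[505,-196,90]).astype(int);print(u,v)
b=s[v-50:v+50,u-29:u+29]
cv2.imwrite('pics/c3.png',np.hstack([cv2.resize(a,None,fx=2,fy=2,interpolation=2),cv2.resize(b,(300,400)[0:1]*1+(400,) if 0 else (232,400),interpolation=2)]))
E
```

```text
time: 6.87
tool_pos: [557.3, 151.8, 219.4]
tcp_rot: [3.142, -0.001, 0.033]
contact_force: [-0.7, 0.5, -2.6]
grip_width: 24.1
finger_force: 29.9
time: 7.7
tool_pos: [512.3, -101.9, 217.8]
tcp_rot: [3.142, 0.002, -0.202]
contact_force: [0.2, 0.0, -1.4]
grip_width: 23.7
finger_force: 29.9
time: 8.53
tool_pos: [503.7, -195.0, 196.6]
tcp_rot: [-3.141, 0.002, -0.199]
contact_force: [0.1, 0.2, -2.3]
grip_width: 23.7
finger_force: 29.9
181 206
```

View pics/c3.png

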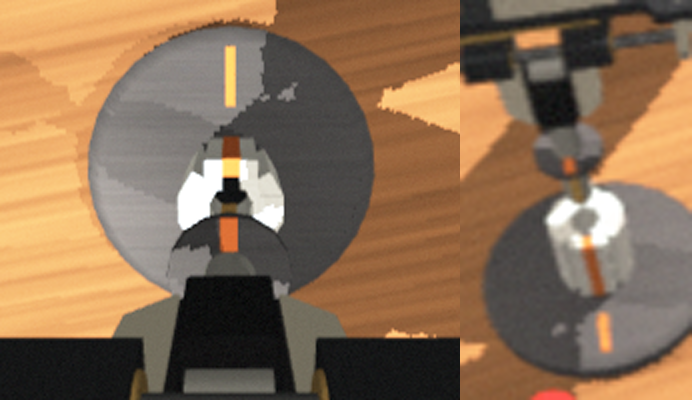

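The wrist crop shows the post's dash (229,235), the brass key and the keyway (231,165) all in one column, so the yaw is aligned. Next I'll work out the offset of the post axis from the hub.

```bash
python3 - <<'E'
from h import *
print(bot.get_obs()['tool_pos'])
W=lambda x,y,z:back('w3.png',170+x/2,100+y/2,z).round(1)[:2]
S=lambda x,y,z:back('s3.png',181-29+(x-460)/4,206-50+y/4,z).round(1)[:2]
ex=np.array([np.cos(.2),-np.sin(.2)])
print('collar front edge->centre',W(229,214,136.6)-22*ex, W(229,214,142.6)-22*ex,'dash->c',W(229.5,235,142.6)-14.4*ex)
print('hub front edge->c',W(231,157,72)-24*ex)
print('scene collar',S(568,150,142.6),'tip',S(577,199,90.6),'hub',S(588,217,72),S(585,212,72))
for n,c in(('w3',0),('s3',1)):
  for nm,P in(('tip',[503.7,-195,90.6]),('colltop',[503.7,-195,142.6]),('hub',[505.3,-196.3,72])):
    u,v=proj(n+'.png',P); print(n,nm,((u-170)*2,(v-100)*2) if c==0 else ((u-152)*4+460,(v-156)*4))
E
```

```text
[ 504.23918127 -195.56871849  197.71825895]
collar front edge->centre [ 501.63853529 -194.52927472] [ 503.53853529 -194.92927472] dash->c [ 503.58704128 -195.03916164]
hub front edge->c [ 505.67840213 -196.13193606]
scene collar [ 505.5 -192.6] tip [ 503.5 -194.8] hub [ 505.9 -191. ] [ 501.1 -191.8]
w3 tip (np.float64(229.21673650046773), np.float64(225.67131569113542))
w3 colltop (np.float64(229.10615935064175), np.float64(273.436773526114))
w3 hub (np.float64(231.3308299020598), np.float64(208.92078170123398))
s3 tip (np.float64(576.8171448316425), np.float64(199.27163209443108))
s3 colltop (np.float64(563.6127199385278), np.float64(149.07204459212085))
s3 hub (np.float64(580.0456102559008), np.float64(218.72903945519954))
```

```bash
python3 -m pendant '[[[0.05,-0.03,0],[0,0,0],-1],[[0,0,-0.1],[0,0,0],-1],[[0,0,-0.15],[0,0,0],-1],[[0,0,-0.15],[0,0,0],-1],[[0,0,-0.1],[0,0,0],-1],[[0,0,-0.1],[0,0,0],-1],[[0,0,-0.1],[0,0,0],-1],[[0,0,-0.1],[0,0,0],-1],[[0,0,0],[0,0,0],-1],[[0,0,0],[0,0,0],-1]]'
```

```text
time: 9.47
tool_pos: [505.6, -197.1, 173.7]
tcp_rot: [3.142, 0.0, -0.2]
contact_force: [0.8, -0.4, -2.3]
grip_width: 24.0
finger_force: 29.9
```

```bash
python3 -m pendant '[[[0,0,-0.05],[0,0,0],-1],[[0,0,-0.05],[0,0,0],-1],[[0,0,-0.05],[0,0,0],-1],[[0,0,-0.05],[0,0,0],-1],[[0,0,0],[0,0,0],-1],[[0,0,0],[0,0,0],-1],[[0,0,0],[0,0,0],-1],[[0,0,0],[0,0,0],-1],[[0,0,0],[0,0,0],-1],[[0,0,0],[0,0,0],-1]]'
python3 -m pendant '[[[0,0,-0.05],[0,0,0],-1],[[0,0,-0.05],[0,0,0],-1],[[0,0,-0.05],[0,0,0],-1],[[0,0,-0.05],[0,0,0],-1],[[0,0,0],[0,0,0],-1],[[0,0,0],[0,0,0],-1],[[0,0,0],[0,0,0],-1],[[0,0,0],[0,0,0],-1],[[0,0,0],[0,0,0],-1],[[0,0,0],[0,0,0],-1]]'
```

```text
time: 10.3
tool_pos: [505.7, -197.2, 167.9]
tcp_rot: [3.141, -0.0, -0.2]
contact_force: [-0.4, -0.5, -2.8]
grip_width: 23.9
finger_force: 29.9
time: 11.13
tool_pos: [505.7, -197.2, 161.9]
tcp_rot: [3.141, -0.0, -0.2]
contact_force: [0.1, -1.2, -3.1]
grip_width: 23.9
finger_force: 29.9
```

```bash
python3 -m pendant '[[[0,0,-0.08],[0,0,0],-1],[[0,0,-0.08],[0,0,0],-1],[[0,0,-0.08],[0,0,0],-1],[[0,0,-0.08],[0,0,0],-1],[[0,0,-0.08],[0,0,0],-1],[[0,0,0],[0,0,0],-1],[[0,0,0],[0,0,0],-1],[[0,0,0],[0,0,0],-1],[[0,0,0],[0,0,0],-1],[[0,0,0],[0,0,0],-1]]'
python3 -m pendant '[[[0,0,-0.05],[0,0,0],-1],[[0,0,-0.05],[0,0,0],-1],[[0,0,-0.05],[0,0,0],-1],[[0,0,-0.05],[0,0,0],-1],[[0,0,-0.05],[0,0,0],-1],[[0,0,0],[0,0,0],-1],[[0,0,0],[0,0,0],-1],[[0,0,0],[0,0,0],-1],[[0,0,0],[0,0,0],-1],[[0,0,0],[0,0,0],-1]]'
```

```text
time: 11.97
tool_pos: [505.7, -197.2, 150.0]
tcp_rot: [3.141, -0.0, -0.2]
contact_force: [0.3, 0.7, -2.8]
grip_width: 23.7
finger_force: 29.9
time: 12.8
tool_pos: [505.7, -197.2, 142.4]
tcp_rot: [3.141, -0.0, -0.2]
contact_force: [0.3, -0.2, -1.8]
grip_width: 24.2
finger_force: 29.9
```

```bash
python3 -m pendant '[[[0,0,-0.05],[0,0,0],-1],[[0,0,-0.05],[0,0,0],-1],[[0,0,-0.05],[0,0,0],-1],[[0,0,-0.05],[0,0,0],-1],[[0,0,0],[0,0,0],-1],[[0,0,0],[0,0,0],-1],[[0,0,0],[0,0,0],-1],[[0,0,0],[0,0,0],-1],[[0,0,0],[0,0,0],-1],[[0,0,0],[0,0,0],-1]]'
python3 -m pendant '[[[0,0,-0.04],[0,0,0],-1],[[0,0,-0.04],[0,0,0],-1],[[0,0,0],[0,0,0],-1],[[0,0,0],[0,0,0],-1],[[0,0,0],[0,0,0],-1],[[0,0,0],[0,0,0],-1],[[0,0,0],[0,0,0],-1],[[0,0,0],[0,0,0],-1],[[0,0,0],[0,0,0],-1],[[0,0,0],[0,0,0],-1]]'
```

```text
time: 13.63
tool_pos: [505.8, -197.2, 136.5]
tcp_rot: [3.141, -0.001, -0.2]
contact_force: [-0.5, 0.6, 4.0]
grip_width: 24.1
finger_force: 29.9
time: 14.47
tool_pos: [505.8, -197.3, 134.2]
tcp_rot: [3.141, -0.001, -0.2]
contact_force: [-0.6, 0.9, 5.9]
grip_width: 23.9
finger_force: 29.9
```

```bash
python3 -m pendant '[[[0,0,-0.04],[0,0,0],-1],[[0,0,-0.04],[0,0,0],-1],[[0,0,-0.03],[0,0,0],-1],[[0,0,0],[0,0,0],-1],[[0,0,0],[0,0,0],-1],[[0,0,0],[0,0,0],-1],[[0,0,0],[0,0,0],-1],[[0,0,0],[0,0,0],-1],[[0,0,0],[0,0,0],-1],[[0,0,0],[0,0,0],-1]]'
python3 -m pendant '[[[0,0,-0.02],[0,0,0],-1],[[0,0,-0.02],[0,0,0],-1],[[0,0,0],[0,0,0],-1],[[0,0,0],[0,0,0],-1],[[0,0,0],[0,0,0],-1],[[0,0,0],[0,0,0],-1],[[0,0,0],[0,0,0],-1],[[0,0,0],[0,0,0],-1],[[0,0,0],[0,0,0],-1],[[0,0,0],[0,0,0],-1]]'
```

```text
time: 15.3
tool_pos: [505.9, -197.3, 131.7]
tcp_rot: [3.141, -0.001, -0.2]
contact_force: [-2.6, 0.8, 12.6]
grip_width: 24.1
finger_force: 29.9
time: 16.13
tool_pos: [506.0, -197.3, 131.7]
tcp_rot: [3.141, -0.002, -0.2]
contact_force: [-5.4, 2.7, 19.9]
grip_width: 24.1
finger_force: 29.9
```

```bash
python3 - <<'E'
from h import *
s=snap('scene','s4.png');w=snap('wrist','w4.png')
cv2.imwrite('pics/c4.png',np.hstack([cv2.resize(s[156:256,131:231],(400,400),interpolation=2),cv2.resize(w[100:300,185:385],(400,400),interpolation=2)]))
o=bot.get_obs();print(o['contact_force'],o['tool_pos'],o['finger_force'],abs(o['dq']).max())
E
```

```text
[-4.89090992  2.36759928 20.4980925 ] [ 506.00510734 -197.2909239   131.7044798 ] 29.92077201604843 0.0019033825076610492
```

View pics/c4.png

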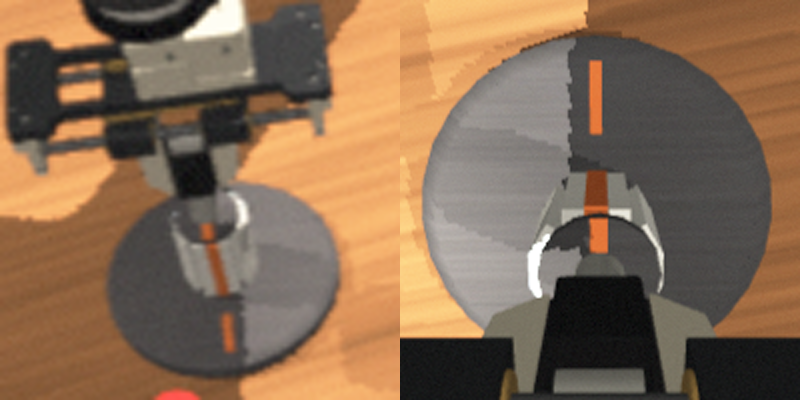

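The collar sits concentric and flush on the hub: in the right-hand panel its dash at (598,235) lines up with the keyway at (597,190). The push is steady at 20 N and the arm is still, so I'm handing in.

```bash
python3 -c "
from plant import bot
print(bot.close_job())"
```

```text
the job is handed in; nothing more can be done
None
```

The post is in the hub with its key in the keyway and its collar flush. The arm is still gripping it and pressing down with about 20 N, and I have handed the job in; no verdict came back.

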